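# Turn round the clay drying plate

## Robot

A 6-joint arm with a two-finger parallel gripper is mounted at the origin on the work surface. World frame = base frame: x ahead of the robot, y to its left, z up, the work surface at z = 0. Lengths are in m, angles in degrees, forces in N, time in s.
With the tool pointing down it reaches from about 0.4 to 0.825 m from the base axis. Payload 7 kg.
Tool frame: the origin (TCP) lies midway between the tips of the shut fingers; the grasp point (between the pads) lies 19 mm behind it; y points along the fingers, z is the direction in which the jaws open and shut, and the axes are right-handed (so a half turn about y gives the same grasp; the last joint's range is limited). The gripper opens to 88 mm and grips with 3 to 60 N. Pads are 19 mm wide; open, the fingers measure 130 mm over their backs; the gripper's body (78 mm by 193 mm) begins 47 mm behind the grasp point.
Start: joints at [-48.581, 20.546, 0.682, 0, -70.136, -16.507], TCP at [0.284, -0.612, 0.227] pointing down, gripper open.
Joint ranges: [-176.03, 176.03], [-82.01, 121.73], [-58.28, 71.71], [-173.87, 95.51], [-174.79, -0.11], [-173.66, 173.66]. Speed limits (degrees/s): [136.94, 136.94, 172.46, 180, 180, 180].

## Interface

Orientations are given as [roll, pitch, yaw] about the fixed x, y, z axes, in that order (R = Rz(yaw) Ry(pitch) Rx(roll)).
In Python, from plant import ctrl gives the robot as it stands.
- The arm moves only by the tool step_arm, never from a script. Its argument "rows" is a list that holds one entry, the list of rows, each a list of 7 numbers: the gripper command: -1 is shut, 1 is fully open, values between are in proportion, then the shift along the world's x, y, z in cm, then the turn, a rotation vector about the world's x, y, z in degrees. In form: [[[fingers, tx, ty, tz, rx, ry, rz], ...]]. A call has 1 to 12 rows; each row shifts and turns the commanded pose from where the row before left it; what a row does not reach is not made up. A row lasts 1/8 s, in which the tool goes at most 62.5 mm and 10.7 degrees, less where a joint would pass 70% of its speed; a pose out of reach is approached as far as the arm can. A call is refused whole if a number of a shift passes 6.25 or a number of a turn 10.7, either way. A call with a gripper value outside its range is refused whole. The fingers move at their own pace and stop on an object; the grip force is fixed at half the most. Time passes only in rows, so rows that do not move let the fingers close. It gives the time, the measured TCP pose, the force and the opening at its end, in the units of the state.
- ctrl.get_obs(): the state, without advancing time (a new reading comes with each control period).
- ctrl.snapshot(name): name is "side" or "top"; returns the picture (480x640x3 uint8, blue, green, red); there is no depth.
- ctrl.camera_params(name): a dict with "vertical_fov" (degrees; the focal length in pixels is half the picture's height over the tangent of half this angle, whatever the lens; pixels are square), "cx", "cy" (the principal point, pixels), "rvec" (rotation vector, rad) and "tvec" (3), from world to camera coordinates, as OpenCV has them. Camera axes: x right, y down, z forward; pixel columns grow to the right and rows downward; lengths in m; the calibration is good to about 2 mm. A picture is of the moment at which its call begins. camera_params takes no time and is no camera call.
- ctrl.close_job(): hands the job in, once; it reports no verdict.
The state is a dict: "clock": time; "joint_pos": joint angles; "qvel": joint speeds; "tau": joint torques, N m; "tool_pos": TCP position; "orientation": TCP orientation; "force": force on the tool from outside, world axes, zero at the start; "moment": the same for the moment, N m; "opening": finger opening in m.
Only numpy, scipy, OpenCV 4.12 (cv2) and the standard library are available. Lean on these libraries where they do the work, as an engineer would, in place of code of your own. Each camera call takes 0.05 s, during which the arm holds its last target. There are 200 camera calls.

## Task

First switch off the clay drying plate: turn the knob under its front edge fully to its stop on the robot's left. With the heat off, clear every dried clay offcut off the plate into the grey bin, and only when the last one is in the bin, load every clay rosette from the ware board onto the plate, each resting directly on the steel, none stacked or hanging over an edge. Last, turn the knob fully to its stop on the robot's right for full heat, and leave the other things on the table where they are.

Things in the scene. Friction and masses are not known exactly. Their poses are not given: they have to be found in the camera images.
- plate: Drying plate (fixed): dark steel top 170 (x) x 300 (y) x 12 mm, upper face 70 mm above the table; its grey housing is set back 55 mm from the front edge (plate x = -85 mm, towards the robot), so the front overhangs with its underside 58 mm above the table. Origin on the table under the plate's centre; x away from the robot, y to its left along the plate, z up.
- knob (a joint): Black heat knob under the plate's front overhang, vertical axis at plate x = -63, y = 0 mm. Rad: 0 = off, handle at its stop to the robot's left; 0.55 = straight out in front; 1.1 = full heat, stop to the robot's right (grows anticlockwise seen from above). Stays where left; needs 0.12 N m. Hub 44 mm across; straight handle 16 mm thick, 30 to 52 mm above the table, to 95 mm from the axis.
- knob_grip (a point): Point to grip on the knob's handle, mid-thickness and mid-height: 78 mm from the knob's axis, 41 mm above the table, 44 to 56 mm in front of the plate's front edge, open from above. Its x axis points along the handle to the knob's axis, y across the 16 mm thickness, z up.
- bin: Grey open reclaim bin (fixed, on the left or the right of the plate), 170 x 170 mm, 90 mm high, walls and floor 5 mm. Origin on the table under its centre, z up.
- ware_board: Plywood ware board (fixed, on the side of the plate where the bin is not), 270 (x) x 120 (y) x 9 mm, on which the rosettes stand at the start. Origin on the table under its centre.
- chip0_mid (a point): Centre of a hard dried clay offcut, a rough angular chunk about 40 x 26 x 24 mm (its own x, y, z), lying on the drying plate at the start; beige-grey clay, 45 g. May be absent (None).
- chip1_mid (a point): Centre of a hard dried clay offcut, a rough angular chunk about 36 x 28 x 26 mm (its own x, y, z), lying on the drying plate at the start; beige-grey clay, 45 g. May be absent (None).
- chip2_mid (a point): Centre of a hard dried clay offcut, a rough angular chunk about 44 x 24 x 22 mm (its own x, y, z), lying on the drying plate at the start; beige-grey clay, 45 g. May be absent (None).
- chip3_mid (a point): Centre of a hard dried clay offcut, a rough angular chunk about 34 x 30 x 25 mm (its own x, y, z), lying on the drying plate at the start; beige-grey clay, 45 g. May be absent (None).
- chip4_mid (a point): Centre of a hard dried clay offcut, a rough angular chunk about 42 x 28 x 24 mm (its own x, y, z), lying on the drying plate at the start; beige-grey clay, 45 g. May be absent (None).
- chip5_mid (a point): Centre of a hard dried clay offcut, a rough angular chunk about 38 x 25 x 27 mm (its own x, y, z), lying on the drying plate at the start; beige-grey clay, 45 g. May be absent (None).
- rosette0_mid (a point): Clay rosette of the same clay, standing on the ware board at the start: a round foot 46 mm across and 30 mm high with straight sides, pine-cone-like scales above it to 42 mm; 70 g. Point on its axis 17 mm above its flat underside; z is its axis. May be absent (None).
- rosette1_mid (a point): Clay rosette of the same clay, standing on the ware board at the start: a round foot 46 mm across and 30 mm high with straight sides, pine-cone-like scales above it to 42 mm; 70 g. Point on its axis 17 mm above its flat underside; z is its axis. May be absent (None).
- rosette2_mid (a point): Clay rosette of the same clay, standing on the ware board at the start: a round foot 46 mm across and 30 mm high with straight sides, pine-cone-like scales above it to 42 mm; 70 g. Point on its axis 17 mm above its flat underside; z is its axis. May be absent (None).
- cup: Bystander, loose: white ceramic cup, 76 mm across, 85 mm high. Origin at the middle of its underside. Leave it where it is.
- jar: Bystander, loose: closed glass jar with a white cap, 70 mm across, 100 mm high. Origin at the middle of its underside. Leave it where it is.
- rib: Bystander, loose: flat wooden potter's rib, 100 x 45 x 8 mm, lying on the table. Origin at the middle of its underside. Leave it where it is.
- brush: Bystander, loose: paint brush 170 mm long lying on the table, origin under its middle. Leave it where it is.
- kiln_post: Bystander, loose: cream kiln post, a block 45 x 45 x 60 mm. Origin at the middle of its underside. Leave it where it is.
- slip_bowl: Bystander, loose: terracotta bowl, 76 mm across, 40 mm high. Origin at the middle of its underside. Leave it where it is.
Not all that is in view belongs to the job. Leave any pink or turquoise look-alike of the part that bears chip1_mid alone. What is shaped like the part that bears rosette2_mid but turquoise is not meant.

How it is judged (in metres and radians):
On the way, in this order (a step that is already met when the one before it is completed fails the run):
1. the knob is turned fully left, to off (value of joint knob below 0.08 rad), for 0.2 s.
2. every offcut is in the bin, the heat still off (x of chip0_mid in the frame of bin between -0.08 and 0.08 m and y of chip0_mid in the frame of bin between -0.08 and 0.08 m and z of chip0_mid in the frame of bin between 0 and 0.085 m and x of chip1_mid in the frame of bin between -0.08 and 0.08 m and y of chip1_mid in the frame of bin between -0.08 and 0.08 m and z of chip1_mid in the frame of bin between 0 and 0.085 m and x of chip2_mid in the frame of bin between -0.08 and 0.08 m and y of chip2_mid in the frame of bin between -0.08 and 0.08 m and z of chip2_mid in the frame of bin between 0 and 0.085 m and x of chip3_mid in the frame of bin between -0.08 and 0.08 m and y of chip3_mid in the frame of bin between -0.08 and 0.08 m and z of chip3_mid in the frame of bin between 0 and 0.085 m and x of chip4_mid in the frame of bin between -0.08 and 0.08 m and y of chip4_mid in the frame of bin between -0.08 and 0.08 m and z of chip4_mid in the frame of bin between 0 and 0.085 m and x of chip5_mid in the frame of bin between -0.08 and 0.08 m and y of chip5_mid in the frame of bin between -0.08 and 0.08 m and z of chip5_mid in the frame of bin between 0 and 0.085 m and value of joint knob below 0.08 rad), for 0.2 s.
3. every rosette rests on the plate, the heat still off (x of rosette0_mid in the frame of plate between -0.065 and 0.065 m and y of rosette0_mid in the frame of plate between -0.13 and 0.13 m and z of rosette0_mid in the frame of plate between 0.08 and 0.096 m and x of rosette1_mid in the frame of plate between -0.065 and 0.065 m and y of rosette1_mid in the frame of plate between -0.13 and 0.13 m and z of rosette1_mid in the frame of plate between 0.08 and 0.096 m and x of rosette2_mid in the frame of plate between -0.065 and 0.065 m and y of rosette2_mid in the frame of plate between -0.13 and 0.13 m and z of rosette2_mid in the frame of plate between 0.08 and 0.096 m and value of joint knob below 0.08 rad), for 0.2 s.
4. the knob is turned fully right, to full heat (value of joint knob above 1.02 rad), for 0.2 s.
At the end, for the whole second after the job is handed in: All offcuts lie in the bin (centres within 80 mm of its centre along its sides, below the rim); all rosettes rest on the plate itself (centres within 65 mm of its centre across, 130 mm along, not stacked); all at rest; knob within 0.08 rad of its full-heat stop (x of chip0_mid in the frame of bin between -0.08 and 0.08 m and y of chip0_mid in the frame of bin between -0.08 and 0.08 m and z of chip0_mid in the frame of bin between 0 and 0.085 m and x of chip1_mid in the frame of bin between -0.08 and 0.08 m and y of chip1_mid in the frame of bin between -0.08 and 0.08 m and z of chip1_mid in the frame of bin between 0 and 0.085 m and x of chip2_mid in the frame of bin between -0.08 and 0.08 m and y of chip2_mid in the frame of bin between -0.08 and 0.08 m and z of chip2_mid in the frame of bin between 0 and 0.085 m and x of chip3_mid in the frame of bin between -0.08 and 0.08 m and y of chip3_mid in the frame of bin between -0.08 and 0.08 m and z of chip3_mid in the frame of bin between 0 and 0.085 m and x of chip4_mid in the frame of bin between -0.08 and 0.08 m and y of chip4_mid in the frame of bin between -0.08 and 0.08 m and z of chip4_mid in the frame of bin between 0 and 0.085 m and x of chip5_mid in the frame of bin between -0.08 and 0.08 m and y of chip5_mid in the frame of bin between -0.08 and 0.08 m and z of chip5_mid in the frame of bin between 0 and 0.085 m and x of rosette0_mid in the frame of plate between -0.065 and 0.065 m and y of rosette0_mid in the frame of plate between -0.13 and 0.13 m and z of rosette0_mid in the frame of plate between 0.08 and 0.096 m and x of rosette1_mid in the frame of plate between -0.065 and 0.065 m and y of rosette1_mid in the frame of plate between -0.13 and 0.13 m and z of rosette1_mid in the frame of plate between 0.08 and 0.096 m and x of rosette2_mid in the frame of plate between -0.065 and 0.065 m and y of rosette2_mid in the frame of plate between -0.13 and 0.13 m and z of rosette2_mid in the frame of plate between 0.08 and 0.096 m and linear speed of each of chip0, chip1, chip2, chip3, chip4, chip5, rosette0, rosette1, rosette2 below 0.03 m/s and value of joint knob above 1.02 rad); the robot touches nothing.
It fails at once if a bystander (cup, jar, rib, brush, kiln post or bowl) is pushed more than 5 cm from its place (distance of any of cup, jar, rib, brush, kiln_post, slip_bowl from where it was at the start of the episode above 0.05 m).
Of chip0, chip1, chip2, chip3, chip4, chip5 only 4 to 6 are there at a start; the rules pass over those that are not, and their reading is None.
Of rosette0, rosette1, rosette2 only 2 to 3 are there at a start; the rules pass over those that are not, and their reading is None.
At some moment in a run one of rosette0, rosette1, rosette2 may be knocked a few centimetres aside while the robot is not near it.
Once in a run the grip may slacken for a moment while it holds something.
It also fails if it takes over 208 s, if anything falls off the work surface, if the arm or the gripper's body presses on something with over 40 N, if the wrist force passes 120 N, or if a joint passes its speed limit or range.

## Working session

There is one attempt and no reset: what is moved stays moved. The work goes in short steps, Python scripts to look and compute and a tool call to move; the robot and the scene stay as the last step left them, time stands still between calls to the robot, and variables do not carry over. Pictures are saved under pics/ and viewed, about 12 in all and at most 16, crops included, and the job is handed in when it is done.

Besides the shell and the picture viewer there is one more tool, called after ">>>" by a JSON object that holds its "op" and its "data", one argument or row to a line. step_arm: Moves the arm, as the interface text tells. Its arguments: {"type":"object","properties":{"rows":{"type":"array"}},"required":["rows"]}

```bash
mkdir -p pics && cat > h.py <<'E'
import cv2, numpy as np
from plant import ctrl
def cam(n):
    p=ctrl.camera_params(n); f=240/np.tan(np.radians(p["vertical_fov"])/2)
    K=np.array([[f,0,p["cx"]],[0,f,p["cy"]],[0,0,1]]); r=np.array(p["rvec"],float).reshape(3); t=np.array(p["tvec"],float).reshape(3)
    return K,r,t
def px2w(n,uv,z):
    K,r,t=cam(n); R=cv2.Rodrigues(r)[0]; c=-R.T@t
    d=R.T@np.linalg.inv(K)@np.array([uv[0],uv[1],1.]); return c+d*(z-c[2])/d[2]
def w2px(n,P):
    K,r,t=cam(n); return cv2.projectPoints(np.array(P,float).reshape(-1,1,3),r,t,K,None)[0].reshape(-1,2)
def snap(n,f,crop=None,s=1):
    im=ctrl.snapshot(n)
    cv2.imwrite("pics/raw_"+f,im)
    if crop: x,y,w,h=crop; im=im[y:y+h,x:x+w]
    if s!=1: im=cv2.resize(im,None,fx=s,fy=s,interpolation=cv2.INTER_CUBIC)
    cv2.imwrite("pics/"+f,im)
E
python3 - <<'E'
from h import *
snap("top","t0.png"); snap("side","s0.png")
for n in("top","side"): 
    K,r,t=cam(n); print(n,K[0,0],ctrl.camera_params(n),-cv2.Rodrigues(r)[0].T@t)
o=ctrl.get_obs(); print(o)
E
```

```text
top 571.3365923170478 {'vertical_fov': 45.57139764085063, 'cx': 318.4377746767193, 'cy': 250.611175964576, 'rvec': array([ 2.15358914, -2.14033039,  0.19302414]), 'tvec': array([0.03653897, 0.6199936 , 1.12053524])} [0.43344519 0.06253569 1.20396882]
side 480.39434481117166 {'vertical_fov': 53.09246993350441, 'cx': 316.18260921431215, 'cy': 242.88180366135865, 'rvec': array([ 2.45393597, -0.1599451 ,  0.04303886]), 'tvec': array([-0.58985453,  0.16527876,  1.13360809])} [ 0.52069915 -0.65814572  0.97776752]
{'clock': 0.1, 'joint_pos': array([-4.85816090e+01,  2.05860866e+01,  6.36851870e-01, -1.81057503e-02,
       -7.01347032e+01, -1.65083212e+01]), 'qvel': array([ 0.04159931, -0.20742598,  0.08553456,  0.1193068 ,  0.02504567,
       -0.03745496]), 'tau': array([-2.49794302e-04, -5.84162557e+01,  2.93753314e+01,  7.01566994e+00,
        1.01582502e-02, -8.87229277e-06]), 'tool_pos': array([ 0.28410522, -0.61179985,  0.22571276]), 'orientation': array([-8.99146851e+01,  7.53383754e-03,  2.49039104e+01]), 'force': array([-0.22578578, -0.00887718, -0.14874114]), 'moment': array([0.00108808, 0.00869952, 0.02972645]), 'opening': 0.08783389061914133}
```

View pics/t0.png

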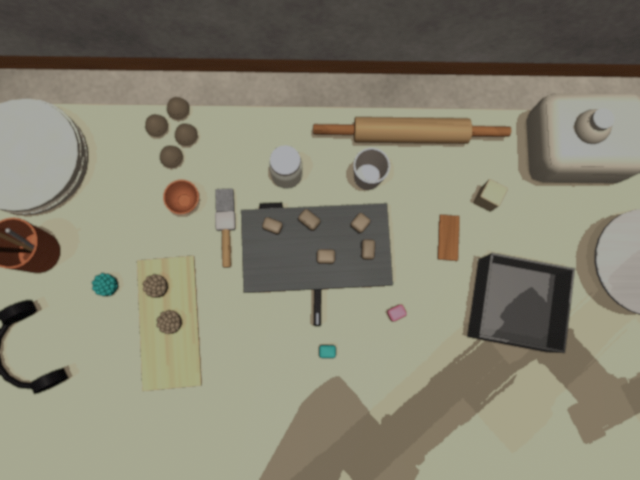

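View pics/s0.png

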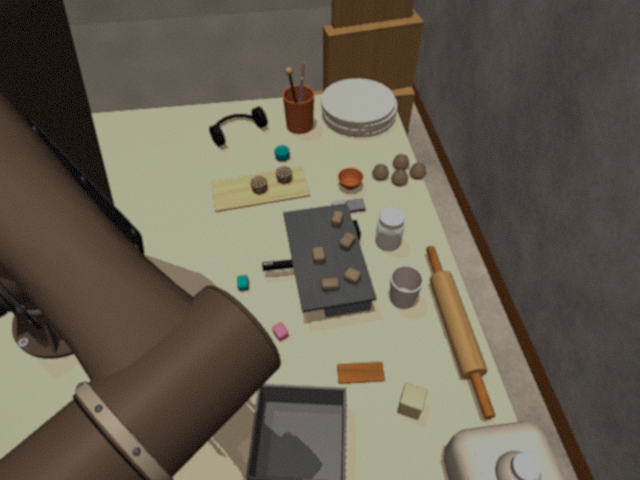

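The top view shows five candidate beige chips on the plate at (272,226), (310,219), (361,223), (326,257) and (368,249). The pink (397,313) and turquoise (328,352) pieces on the table are look-alikes. Two clay rosettes stand on the board at (155,286) and (169,322). The turquoise one at (104,285) and the four brown cones at the upper left (178,108) are not meant. The bin is on the right at (521,303) and the knob handle tip is at (317,325). I'll check this choice in one close crop.

```bash
python3 - <<'E'
from h import *
im=cv2.imread("pics/raw_t0.png"); c=im[195:335,230:400]
cv2.imwrite("pics/c0.png",cv2.resize(c,None,fx=4.5,fy=4.2,interpolation=cv2.INTER_CUBIC))
# corner candidates
for n,uv,z in [("plateTL",(241,208),.07),("TR",(387,204),.07),("BR",(392,285),.07),("BL",(243,292),.07),("handle tip",(317,325),.041),("ros a",(155,286),.035),("ros b",(169,322),.035),("boardTL",(138,259),.009),("boardBR",(200,386),.009),
 ("binTL",(479,255),.09),("binTR",(573,266),.09),("binBR",(565,352),.09),("binBL",(469,338),.09),("cup",(371,170),.085),("jar",(285,160),.1),("post",(492,195),.06),("rib",(449,238),.008),("brush",(225,228),.01),("bowl",(181,197),.04)]: print(n,px2w("top",uv,z).round(3))
E
```

```text
plateTL [0.703 0.198 0.07 ]
TR [ 0.714 -0.099  0.07 ]
BR [ 0.548 -0.106  0.07 ]
BL [0.532 0.19  0.07 ]
handle tip [0.469 0.042 0.041]
ros a [0.546 0.373 0.035]
ros b [0.474 0.342 0.035]
boardTL [0.605 0.419 0.009]
boardBR [0.346 0.279 0.009]
binTL [ 0.607 -0.278  0.09 ]
binTR [ 0.586 -0.464  0.09 ]
binBR [ 0.418 -0.437  0.09 ]
binBL [ 0.444 -0.251  0.09 ]
cup [ 0.781 -0.065  0.085]
jar [0.795 0.109 0.1  ]
post [ 0.738 -0.319  0.06 ]
rib [ 0.656 -0.24   0.008]
brush [0.673 0.238 0.01 ]
bowl [0.732 0.327 0.04 ]
```

View pics/c0.png

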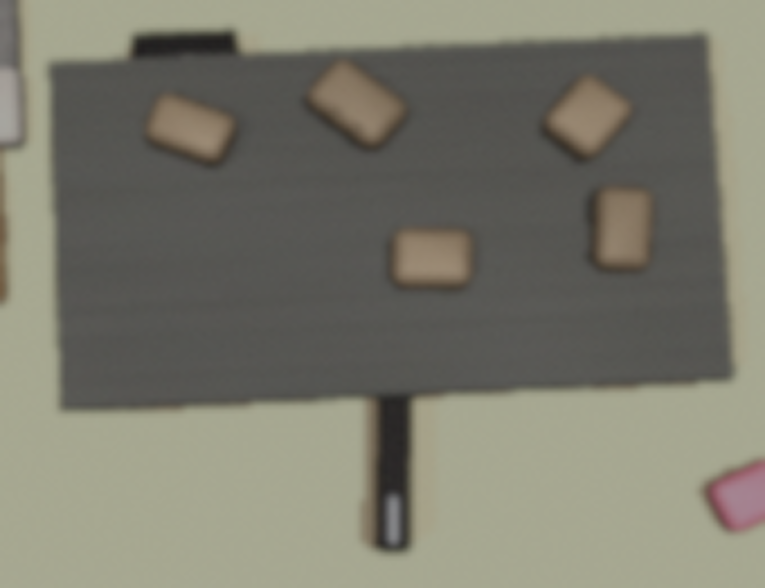

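The crop confirms five beige chips on the plate, with the handle nearly straight out and the pink piece off the plate on the table. Next I'll measure the chips and rosettes.

```bash
cat >> h.py <<'E'
def chips(im,z=.09):
    m=(im[:,:,2].astype(int)-im[:,:,0]>18).astype(np.uint8)
    poly=w2px("top",[[*p,.075] for p in ((.70,.185),(.705,-.093),(.555,-.098),(.54,.18))]).astype(np.int32)
    mk=np.zeros_like(m); cv2.fillPoly(mk,[poly],1); m&=mk
    for c in cv2.findContours(m,cv2.RETR_EXTERNAL,cv2.CHAIN_APPROX_NONE)[0]:
        if cv2.contourArea(c)<60: continue
        w=np.array([px2w("top",p[0],z)[:2]*1000 for p in c],np.float32)
        (cx,cy),(a,b),_=r=cv2.minAreaRect(w); B=cv2.boxPoints(r); e=[B[1]-B[0],B[2]-B[1]]
        L=max(e,key=np.linalg.norm); ang=np.degrees(np.arctan2(L[1],L[0]))%180
        print("chip",cx.__round__(1),round(cy,1),"size",round(a,1),round(b,1),"long axis deg",round(ang,1),"px",w2px("top",[cx/1000,cy/1000,z]).round(0))
E
python3 - <<'E'
from h import *
im=cv2.imread("pics/raw_t0.png"); chips(im)
c=im[235:400,85:245]; cv2.imwrite("pics/c1.png",cv2.resize(c,None,fx=3.6,fy=3.6,interpolation=cv2.INTER_CUBIC))
for P in [(.624,.046,.07),(.561,.043,.041),(.514,-.358,.09)]: print(P,w2px("top",P),w2px("side",P))
E
```

```text
chip 602.6 27.1 size 27.9 33.6 long axis deg 90.3 px [[326. 256.]]
chip 618.2 -57.0 size 23.9 38.3 long axis deg 179.6 px [[368. 249.]]
chip 664.2 134.2 size 37.4 25.5 long axis deg 69.7 px [[272. 225.]]
chip 671.4 -41.8 size 29.6 34.2 long axis deg 142.7 px [[360. 222.]]
chip 676.7 60.5 size 40.9 27.8 long axis deg 51.3 px [[309. 219.]]
(0.624, 0.046, 0.07) [[315.85448498 246.87048755]] [[325.6026984  251.51156681]]
(0.561, 0.043, 0.041) [[316.93849618 279.60556448]] [[300.07030971 262.55710007]]
(0.514, -0.358, 0.09) [[521.71520232 302.11296502]] [[296.62112846 423.85282114]]
```

View pics/c1.png

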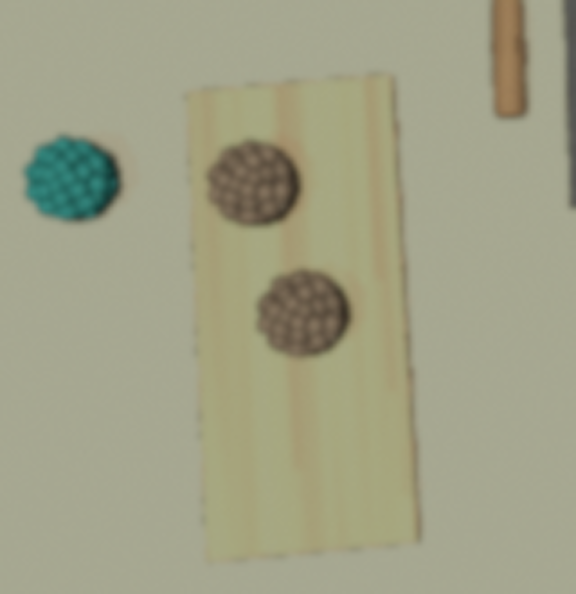

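>>> {"op": "step_arm", "data": {
  "rows": [
    [[0.1,0,5.5,0,0,0,-8],[0.1,2,5.5,0,0,0,-8],[0.1,2,5.5,0,0,0,-8.9],[0.1,2,5.5,0,0,0,0],[0.1,2,5.5,0,0,0,0],[0.1,2,5.5,0,0,0,0],[0.1,2,5.5,0,0,0,0],[0.1,2,5.5,0,0,0,0],[0.1,2,5.5,0,0,0,0],[0.1,2,5.5,-1,0,0,0],[0.1,2,5.5,-2,0,0,0],[0.1,1,4.6,-3,0,0,0]]
  ]
}}

```text
clock: 1.6
tool_pos: [0.4953, 0.0413, 0.1665]
orientation: [-90.0, -0.1, 0.1]
force: [0.1, 0.2, 0.2]
opening: 0.0481
```

The crop shows the two brown rosettes on the board at about (155,286) and (169,322), with the turquoise one off the board. The arm is straddling the handle, so I'll descend and sweep it left.

>>> {"op": "step_arm", "data": {
  "rows": [
    [[0.1,0,0,-5,0,0,0],[0.1,0,0,-4.6,0,0,0],[0.1,0,0,-3,0,0,0],[0.1,0,0,-1,0,0,0],[0.1,0,1,0,0,0,0],[0.1,0,1,0,0,0,0],[0.1,0,1,0,0,0,0],[0.1,0,0.8,0,0,0,0],[0.1,0,0.6,0,0,0,0],[0.1,0,0.4,0,0,0,0],[0.1,0,0,0,0,0,0]]
  ]
}}

```text
clock: 2.98
tool_pos: [0.4943, 0.0872, 0.0305]
orientation: [-90.0, 0.0, 0.0]
force: [0.0, -0.9, -0.6]
opening: 0.0479
```

>>> {"op": "step_arm", "data": {
  "rows": [
    [[0.1,0,0.2,0,0,0,0],[0.1,0,0.2,0,0,0,0],[0.1,0,0,0,0,0,0]]
  ]
}}

```text
clock: 3.35
tool_pos: [0.4937, 0.0897, 0.0303]
orientation: [-90.1, 0.1, -0.0]
force: [1.1, -7.0, 1.2]
opening: 0.0484
```

7 N of resistance means the left stop is reached. I'll lift off and go to chip D, the right front one.

>>> {"op": "step_arm", "data": {
  "rows": [
    [[0.1,0,-0.5,0,0,0,0],[0.1,0,0,4,0,0,0],[0.1,0,0,6,0,0,0],[0.1,0,0,3.5,0,0,0],[0.1,3.2,-3.6,0,0,0,0],[0.1,3.2,-3.6,0,0,0,0],[0.1,3.1,-3.6,0,0,0,0],[0.1,3.0,-3.5,0,0,0,0],[0.1,0,0,-1,0,0,0],[0.1,0,0,0,0,0,0]]
  ]
}}

```text
clock: 4.6
tool_pos: [0.6184, -0.0574, 0.1542]
orientation: [-90.0, 0.1, -0.1]
force: [-0.6, -0.5, -0.1]
opening: 0.0483
```

```bash
python3 - <<'E'
from h import *
snap("side","s1.png",(200,150,240,180),3)
E
```

```text
(no output)
```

View pics/s1.png

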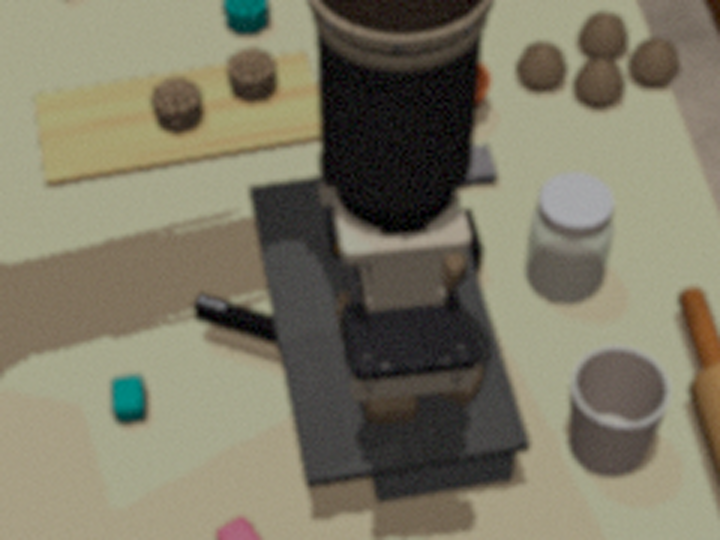

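The handle now points left in the picture, with its tip at full px (268,251). The gripper is above chip D. Grasping it.

>>> {"op": "step_arm", "data": {
  "rows": [
    [[0.1,0,0,-4,0,0,0],[0.1,0,0,-3,0,0,0],[0.1,0,0,-1,0,0,0],[0.1,0,0,0,0,0,0],[-1,0,0,0,0,0,0],[-1,0,0,0,0,0,0],[-1,0,0,0,0,0,0],[-1,0,0,0,0,0,0],[-1,0,0,3,0,0,0],[-1,0,0,5,0,0,0]]
  ]
}}

```text
clock: 5.9
tool_pos: [0.6178, -0.0574, 0.1544]
orientation: [-90.0, 0.3, -0.0]
force: [1.0, 0.8, -1.2]
opening: 0.0259
```

```bash
python3 - <<'E'
from h import *
print(px2w("side",(268.3,251),.05))
d=np.radians(183.1-31.5); print("expected tip at stop",.561+.095*np.cos(d),.043+.095*np.sin(d))
E
```

```text
[0.48688637 0.08198161 0.05      ]
expected tip at stop 0.4774333855776715 0.08818429986167617
```

>>> {"op": "step_arm", "data": {
  "rows": [
    [[-1,-1.8,-5.0,0.5,0,0,0],[-1,-1.8,-5.0,0,0,0,0],[-1,-1.8,-5.0,0,0,0,0],[-1,-2,-5.0,0,0,0,0],[-1,-2,-5.0,0,0,0,0],[-1,-2,-5,0,0,0,0],[-1,0,-2,-4,0,0,0],[-1,0,0,-5,0,0,0],[-1,0,0,-1,0,0,0],[0.1,0,0,0,0,0,0],[0.1,0,0,0,0,0,0],[0.1,0,0,0,0,0,0]]
  ]
}}

```text
clock: 7.4
tool_pos: [0.5065, -0.3773, 0.0625]
orientation: [-90.1, -0.2, 0.1]
force: [-0.4, 0.3, -0.2]
opening: 0.0467
```

```bash
python3 - <<'E'
from h import *
o=ctrl.get_obs(); print(o["joint_pos"].round(1),o["tool_pos"].round(4),o["orientation"].round(1),o["opening"])
E
```

```text
[-19.   24.7 -16.4   0.  -48.7 -71. ] [ 0.5065 -0.3773  0.0625] [-90.1  -0.2   0.1] 0.046748715182328884
```

>>> {"op": "step_arm", "data": {
  "rows": [
    [[0.1,0,0,5,0,0,0],[0.1,0,0,5,0,0,0],[0.1,2.35,4.8,0,0,0,-7.4],[0.1,2.35,4.8,0,0,0,-7.4],[0.1,2.35,4.8,0,0,0,-7.4],[0.1,2.35,4.8,0,0,0,-7.4],[0.1,2.35,4.8,0,0,0,-7.4],[0.1,2.35,4.8,0,0,0,0],[0.1,2.35,4.8,0,0,0,0],[0.1,0,0,-3,0,0,0],[0.1,0,0,0,0,0,0]]
  ]
}}

```text
clock: 8.78
tool_pos: [0.6685, -0.0404, 0.1292]
orientation: [-90.1, 0.1, -36.9]
force: [-0.6, -0.1, 0.4]
opening: 0.0482
```

```bash
python3 - <<'E'
from h import *
snap("side","s2.png",(180,190,240,270),2.2)
E
```

```text
(no output)
```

View pics/s2.png

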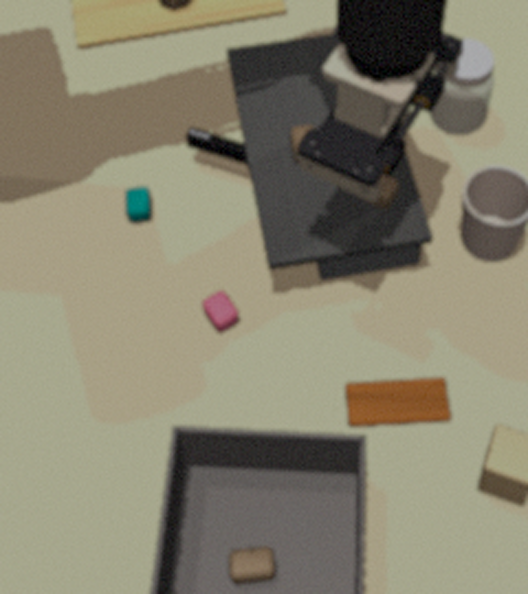

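The picture shows chip D in the bin at crop (252,564) and the knob still at left. Now chip C.

>>> {"op": "step_arm", "data": {
  "rows": [
    [[0.1,0.25,-0.15,-3.5,0,0,0],[0.1,0,0,-2,0,0,0],[0.1,0,0,0,0,0,0],[-1,0,0,0,0,0,0],[-1,0,0,0,0,0,0],[-1,0,0,0,0,0,0],[-1,0,0,0,0,0,0],[-1,0,0,4,0,0,0],[-1,0,0,5,0,0,0],[-1,0,0,0,0,0,0]]
  ]
}}

```text
clock: 10.07
tool_pos: [0.675, -0.0425, 0.1709]
orientation: [-89.7, -0.4, -36.9]
force: [0.0, -0.1, -0.5]
opening: 0.0296
```

>>> {"op": "step_arm", "data": {
  "rows": [
    [[-1,-2.4,-4.8,0,0,0,7.4],[-1,-2.4,-4.8,0,0,0,7.4],[-1,-2.4,-4.8,0,0,0,7.4],[-1,-2.4,-4.8,0,0,0,7.4],[-1,-2.4,-4.8,0,0,0,7.4],[-1,-2.4,-4.8,0,0,0,0],[-1,0,0,-4,0,0,0],[-1,0,0,-5,0,0,0],[-1,0,0,-1.5,0,0,0],[0.1,0,0,0,0,0,0],[0.1,0,0,0,0,0,0],[0.1,0,0,0,0,0,0]]
  ]
}}

```text
clock: 11.58
tool_pos: [0.5296, -0.3332, 0.0625]
orientation: [-90.2, -0.2, 0.1]
force: [0.0, -16.1, -8.0]
opening: 0.0476
```

A force of 16 N shows that the left finger touches the bin wall. I'll ease away from it before lifting and go to E with a 90° yaw.

>>> {"op": "step_arm", "data": {
  "rows": [
    [[0.1,0,-1,0,0,0,0],[0.1,0,0,5,0,0,0],[0.1,0,0,5,0,0,0],[0.1,1,5,0,0,0,10],[0.1,1,5,0,0,0,10],[0.1,1,5,0,0,0,10],[0.1,1,5,0,0,0,10],[0.1,1,5,0,0,0,10],[0.1,1,5,0,0,0,10],[0.1,1,5,0,0,0,10],[0.1,0.2,2,0,0,0,10],[0.1,0,0,0,0,0,10]]
  ]
}}

```text
clock: 13.08
tool_pos: [0.6012, 0.0316, 0.1623]
orientation: [-90.1, -0.1, 90.5]
force: [-0.1, -0.5, 0.3]
opening: 0.0482
```

```bash
python3 - <<'E'
from h import *
snap("top","t3.png",(220,190,380,180),2.1)
chips(cv2.imread("pics/raw_t3.png"))
E
```

```text
chip 637.1 54.0 size 126.6 257.9 long axis deg 91.0 px [[312. 239.]]
```

View pics/t3.png

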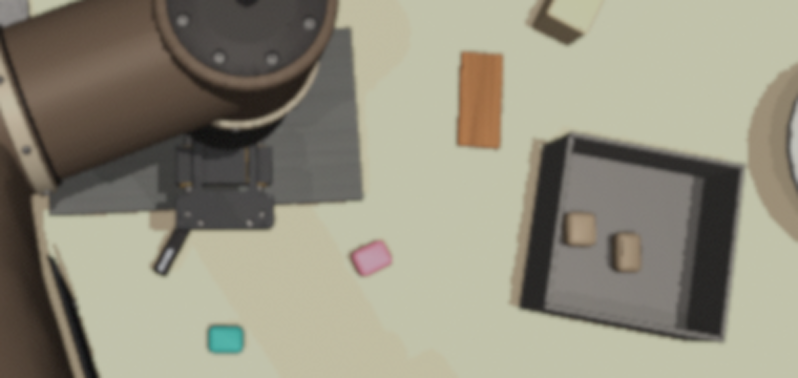

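Chips D and C are both in the bin. The bin centre is about 1 cm further right than I first read, so I'll aim for y = -0.37. Now chip E.

>>> {"op": "step_arm", "data": {
  "rows": [
    [[0.1,0.15,-0.45,-4,0,0,0],[0.1,0,0,-3.8,0,0,0],[0.1,0,0,-1,0,0,0],[0.1,0,0,0,0,0,0],[-1,0,0,0,0,0,0],[-1,0,0,0,0,0,0],[-1,0,0,0,0,0,0],[-1,0,0,0,0,0,0],[-1,0,0,4,0,0,0],[-1,0,0,5,0,0,0],[-1,0,0,0,0,0,0]]
  ]
}}

```text
clock: 14.5
tool_pos: [0.6043, 0.0254, 0.1671]
orientation: [-90.4, -0.1, 90.0]
force: [-0.4, 1.0, -0.6]
opening: 0.0278
```

>>> {"op": "step_arm", "data": {
  "rows": [
    [[-1,-1.0,-5.2,0,0,0,0],[-1,-1.0,-5.2,0,0,0,0],[-1,-1.0,-5.2,0,0,0,0],[-1,-1.0,-5.2,0,0,0,0],[-1,-1.0,-5.2,0,0,0,0],[-1,-1.0,-5.2,0,0,0,0],[-1,-1.5,-5.2,0,0,0,0],[-1,-1.5,-4.6,0,0,0,0],[-1,0,0,-5,0,0,0],[-1,0,0,-5,0,0,0],[-1,0,0,0,0,0,0],[-1,0,0,0,0,0,0]]
  ]
}}

```text
clock: 16.0
tool_pos: [0.5127, -0.3856, 0.0638]
orientation: [-90.0, 0.1, 90.1]
force: [0.4, -1.1, 0.2]
opening: 0.0281
```

>>> {"op": "step_arm", "data": {
  "rows": [
    [[0.1,0,0,0,0,0,0],[0.1,0,0,0,0,0,0],[0.1,0,0,0,0,0,0],[0.1,0,0,5,0,0,0],[0.1,0,0,5,0,0,0],[0.1,2,5.2,0,0,0,-10],[0.1,2,5.2,0,0,0,-10],[0.1,2,5.2,0,0,0,0],[0.1,2,5.2,0,0,0,0],[0.1,2,5.2,0,0,0,0],[0.1,2,5.2,0,0,0,0],[0.1,2,5.2,0,0,0,0]]
  ]
}}

```text
clock: 17.5
tool_pos: [0.6523, -0.0193, 0.1632]
orientation: [-90.0, -0.0, 70.0]
force: [0.8, -1.0, -0.1]
opening: 0.0479
```

>>> {"op": "step_arm", "data": {
  "rows": [
    [[0.1,0.4,5.2,0,0,0,0],[0.1,0.4,5.1,0,0,0,0],[0.1,0.4,5.1,0,0,0,0],[0.1,0,0,-4,0,0,0],[0.1,0,0,-4,0,0,0],[0.1,0,0,-0.9,0,0,0],[-1,0,0,0,0,0,0],[-1,0,0,0,0,0,0],[-1,0,0,0,0,0,0],[-1,0,0,0,0,0,0],[-1,0,0,4,0,0,0],[-1,0,0,5,0,0,0]]
  ]
}}

```text
clock: 19.0
tool_pos: [0.663, 0.1324, 0.1637]
orientation: [-89.9, 0.1, 70.0]
force: [0.7, 1.1, -0.3]
opening: 0.0248
```

>>> {"op": "step_arm", "data": {
  "rows": [
    [[-1,-1.2,-5.2,0,0,0,0],[-1,-1.2,-5.2,0,0,0,0],[-1,-1.2,-5.2,0,0,0,0],[-1,-1.2,-5.2,0,0,0,0],[-1,-1.2,-5.2,0,0,0,0],[-1,-1.2,-5.2,0,0,0,0],[-1,-1.2,-5.2,0,0,0,0],[-1,-1.2,-5.2,0,0,0,0],[-1,-1.2,-5.2,0,0,0,0],[-1,-1.2,-5.2,0,0,0,0],[-1,0,0,0,0,0,0]]
  ]
}}

```text
clock: 20.38
tool_pos: [0.5422, -0.3905, 0.1633]
orientation: [-90.0, 0.0, 69.8]
force: [-0.2, 0.5, -0.6]
opening: 0.0248
```

>>> {"op": "step_arm", "data": {
  "rows": [
    [[-1,0,0,-5,0,0,0],[-1,0,0,-4,0,0,0],[-1,0,0,0,0,0,0],[0.1,0,0,0,0,0,0],[0.1,0,0,0,0,0,0],[0.1,0,0,0,0,0,0],[0.1,0,0,5,0,0,0],[0.1,0,0,4,0,0,0],[0.1,1.5,5,0,0,0,-9.5],[0.1,1.5,5,0,0,0,-9.5],[0.1,1.5,5,0,0,0,0]]
  ]
}}

```text
clock: 21.75
tool_pos: [0.5893, -0.2359, 0.1648]
orientation: [-90.1, -0.1, 50.8]
force: [0.8, -0.9, 0.3]
opening: 0.0483
```

```bash
python3 - <<'E'
from h import *
snap("top","t4.png",(220,190,380,180),2.1)
chips(cv2.imread("pics/raw_t4.png"))
E
```

```text
chip 676.7 61.2 size 41.5 28.7 long axis deg 48.1 px [[309. 219.]]
chip 627.2 -50.2 size 152.7 87.1 long axis deg 2.2 px [[365. 244.]]
```

View pics/t4.png

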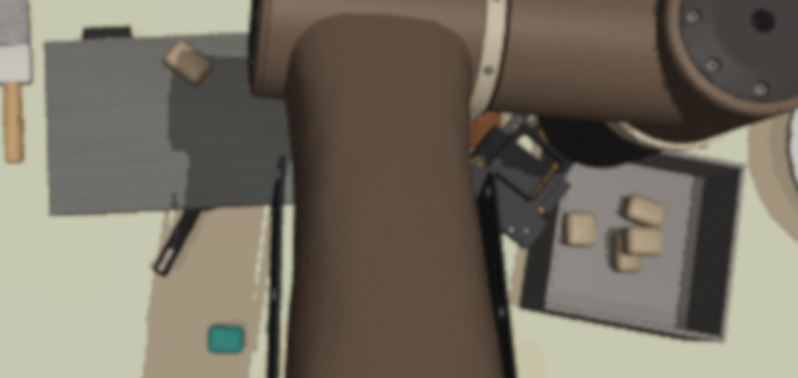

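Four chips are in the bin and only B is left on the plate, at full px (309,219).

>>> {"op": "step_arm", "data": {
  "rows": [
    [[0.1,1.5,5,0,0,0,0],[0.1,1.5,5,0,0,0,0],[0.1,1.5,5,0,0,0,0],[0.1,1.5,5,0,0,0,0],[0.1,1.5,5,0,0,0,0],[0.1,1.2,4.7,-4,0,0,0],[0.1,0,0,-4,0,0,0],[0.1,0,0,-1,0,0,0],[-1,0,0,0,0,0,0],[-1,0,0,0,0,0,0],[-1,0,0,0,0,0,0],[-1,0,0,0,0,0,0]]
  ]
}}

```text
clock: 23.3
tool_pos: [0.6768, 0.0592, 0.0759]
orientation: [-90.1, -0.1, 51.0]
force: [-1.2, -0.5, 6.2]
opening: 0.028
```

>>> {"op": "step_arm", "data": {
  "rows": [
    [[-1,0,0,4,0,0,0],[-1,0,0,5,0,0,0],[-1,-1.7,-4.9,0,0,0,0],[-1,-1.7,-4.9,0,0,0,0],[-1,-1.7,-4.9,0,0,0,0],[-1,-1.7,-4.9,0,0,0,0],[-1,-1.7,-4.9,0,0,0,0],[-1,-1.7,-4.9,0,0,0,0],[-1,-1.7,-4.9,0,0,0,0],[-1,-1.7,-4.9,0,0,0,0],[-1,-1.7,-4.0,0,0,0,0]]
  ]
}}

```text
clock: 24.68
tool_pos: [0.5218, -0.3743, 0.1643]
orientation: [-90.0, -0.0, 51.0]
force: [0.9, 0.2, -0.3]
opening: 0.0274
```

>>> {"op": "step_arm", "data": {
  "rows": [
    [[-1,-2.5,0.3,-4,0,0,0],[-1,0,0,-4.5,0,0,0],[-1,0,0,0,0,0,0],[0.1,0,0,0,0,0,0],[0.1,0,0,0,0,0,0],[0.1,0,0,0,0,0,0],[0.1,0,0,5,0,0,0],[0.1,0,0,4,0,0,0],[0.5,0,5.5,1,0,0,0],[0.5,0,5.5,0,0,0,0],[0.5,0,5.5,0,0,0,0],[0.5,0,5.5,0,0,0,0]]
  ]
}}

```text
clock: 26.18
tool_pos: [0.4979, -0.1477, 0.1798]
orientation: [-90.1, -0.1, 51.0]
force: [1.1, 0.3, -0.0]
opening: 0.0656
```

```bash
python3 - <<'E'
from h import *
snap("top","t5.png"); im=cv2.imread("pics/raw_t5.png")
a=cv2.resize(im[235:400,85:245],(485,500),interpolation=cv2.INTER_CUBIC); b=cv2.resize(im[245:365,455:585],(300,277),interpolation=cv2.INTER_CUBIC)
o=np.zeros((500,790,3),np.uint8); o[:,:485]=a; o[:277,488:788]=b; cv2.imwrite("pics/t5c.png",o); chips(im)
E
```

```text
chip 576.6 -91.3 size 46.0 8.7 long axis deg 3.2 px [[386. 269.]]
chip 567.4 33.7 size 57.8 239.0 long axis deg 97.2 px [[322. 274.]]
```

View pics/t5c.png

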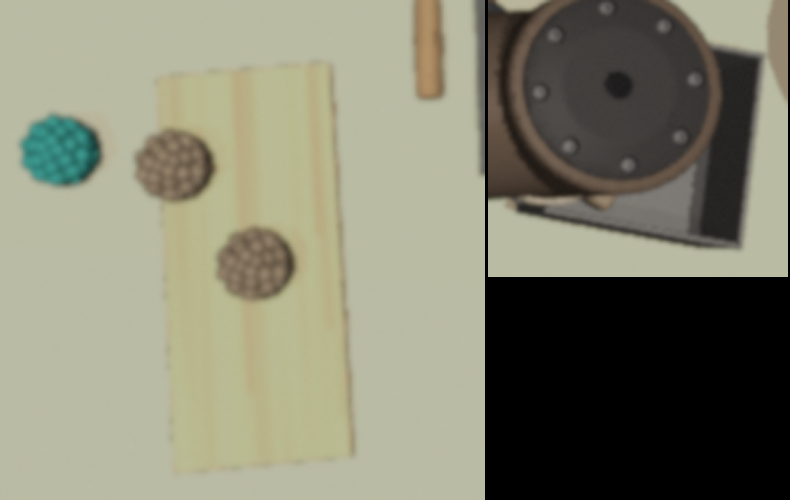

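Rosette A has been knocked left to full px (142,289), close to the board edge, while B is unchanged at (169,322). The arm hides the bin, so I'll move over B and look again.

>>> {"op": "step_arm", "data": {
  "rows": [
    [[0.7,0,5.5,0,0,0,0],[0.7,0,5.5,0,0,0,0],[0.7,0,5.5,0,0,0,0],[0.7,0,5.5,0,0,0,0],[0.7,0,5.5,0,0,0,0],[0.7,-0.6,5.5,0,0,0,0],[0.7,-0.6,5.5,0,0,0,0],[0.7,-0.6,5.5,0,0,0,0],[0.7,-0.6,5,0,0,0,0],[0.7,0,0,0,0,0,0]]
  ]
}}

```text
clock: 27.48
tool_pos: [0.4734, 0.3439, 0.1791]
orientation: [-90.0, -0.1, 51.2]
force: [0.4, -0.3, 0.1]
opening: 0.0748
```

```bash
python3 - <<'E'
from h import *
snap("top","t6.png"); im=cv2.imread("pics/raw_t6.png")
snap("side","s6.png"); im2=cv2.imread("pics/raw_s6.png")
o=np.zeros((600,800,3),np.uint8); o[:300,:400]=cv2.resize(im,(400,300),interpolation=cv2.INTER_AREA)
o[:300,400:725]=cv2.resize(im[245:365,455:585],(325,300),interpolation=cv2.INTER_CUBIC)
o[300:,:400]=cv2.resize(im2[140:260,190:350],(400,300),interpolation=cv2.INTER_CUBIC)
o[300:,400:]=cv2.resize(im2[180:390,200:480],(400,300),interpolation=cv2.INTER_CUBIC)
cv2.imwrite("pics/m6.png",o); chips(im)
print("a",px2w("top",(142.1,289.5),.035),"b",px2w("top",(169.1,322.1),.035))
E
```

```text
a [0.53899092 0.3991277  0.035     ] b [0.47333598 0.34134766 0.035     ]
```

View pics/m6.png

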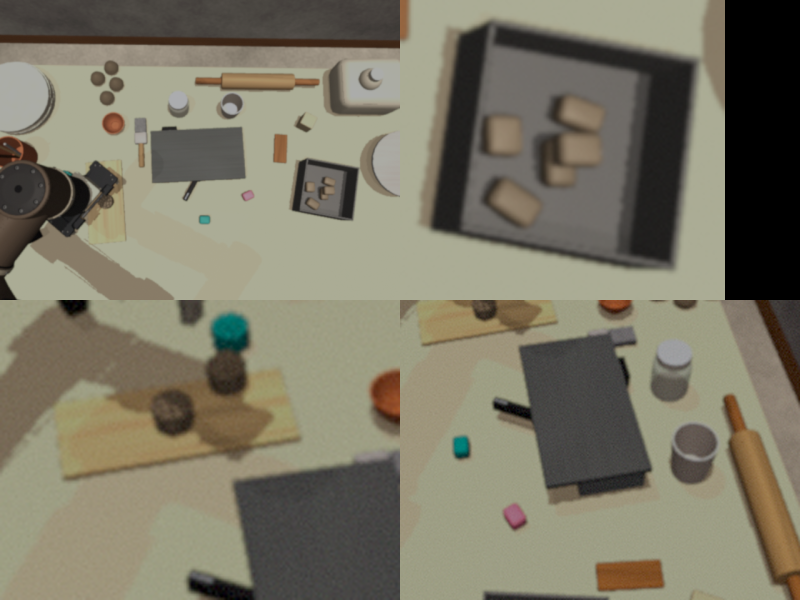

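All five offcuts are in the bin, the plate is clear and the handle is still left. Both rosettes stand upright. I'll grasp rosette B.

>>> {"op": "step_arm", "data": {
  "rows": [
    [[0.7,0,-0.25,-5,0,0,0],[0.7,0,0,-5,0,0,0],[0.7,0,0,-4.5,0,0,0],[0.7,0,0,-2,0,0,0],[0.7,0,0,0,0,0,0],[-1,0,0,0,0,0,0],[-1,0,0,0,0,0,0],[-1,0,0,0,0,0,0],[-1,0,0,0,0,0,0],[-1,0,0,4,0,0,0],[-1,0,0,6,0,0,0],[-1,0,0,5,0,0,0]]
  ]
}}

```text
clock: 29.08
tool_pos: [0.4737, 0.338, 0.1659]
orientation: [-90.0, -0.0, 51.0]
force: [-0.2, 1.2, -1.5]
opening: 0.0453
```

>>> {"op": "step_arm", "data": {
  "rows": [
    [[-1,2.2,-4.9,0,0,0,0],[-1,2.2,-4.9,0,0,0,0],[-1,2.2,-4.9,0,0,0,0],[-1,2.2,-4.9,0,0,0,0],[-1,2.2,-4.9,0,0,0,0],[-1,2.2,-4.9,0,0,0,0],[-1,2.2,-4.9,0,0,0,0],[-1,0,0,-4,0,0,0],[-1,0,0,-3,0,0,0],[-1,0,0,0,0,0,0]]
  ]
}}

```text
clock: 30.32
tool_pos: [0.6257, -0.0056, 0.0913]
orientation: [-89.8, 0.2, 51.0]
force: [0.3, -0.5, -0.6]
opening: 0.0456
```

>>> {"op": "step_arm", "data": {
  "rows": [
    [[-1,0,0,-1,0,0,0],[-1,0,0,-0.4,0,0,0],[-1,0,0,0,0,0,0]]
  ]
}}

```text
clock: 30.7
tool_pos: [0.6279, -0.0047, 0.0803]
orientation: [-90.0, -0.0, 51.0]
force: [0.1, 0.1, -0.3]
opening: 0.0457
```

>>> {"op": "step_arm", "data": {
  "rows": [
    [[-1,0,0,-0.2,0,0,0],[-1,0,0,0,0,0,0]]
  ]
}}

```text
clock: 30.95
tool_pos: [0.6278, -0.0049, 0.078]
orientation: [-90.0, -0.0, 51.0]
force: [-0.1, 0.2, -1.7]
opening: 0.0455
```

>>> {"op": "step_arm", "data": {
  "rows": [
    [[-1,0,0,-0.2,0,0,0],[-1,0,0,0,0,0,0]]
  ]
}}

```text
clock: 31.2
tool_pos: [0.6278, -0.005, 0.0758]
orientation: [-90.0, -0.0, 51.0]
force: [1.5, -1.0, -0.8]
opening: 0.0455
```

>>> {"op": "step_arm", "data": {
  "rows": [
    [[0.5,0,0,0,0,0,0],[0.5,0,0,0,0,0,0],[0.5,0,0,4,0,0,0],[0.7,0,0,6,0,0,0],[0.7,-1.1,5.05,0,0,0,0],[0.7,-1.1,5.05,0,0,0,0],[0.7,-1.1,5.05,0,0,0,0],[0.7,-1.1,5.05,0,0,0,0],[0.7,-1.1,5.05,0,0,0,0],[0.7,-1.1,5.05,0,0,0,0],[0.7,-1.1,5.05,0,0,0,0],[0.7,-1.1,5.05,0,0,0,0]]
  ]
}}

```text
clock: 32.7
tool_pos: [0.5392, 0.4007, 0.176]
orientation: [-90.0, -0.0, 51.0]
force: [0.6, 0.4, -0.0]
opening: 0.0745
```

```bash
python3 - <<'E'
from h import *
snap("top","t7.png"); im=cv2.imread("pics/raw_t7.png")
snap("side","s7.png"); im2=cv2.imread("pics/raw_s7.png")
o=np.zeros((600,800,3),np.uint8); o[:300,:400]=cv2.resize(im[210:360,80:280],(400,300),interpolation=cv2.INTER_CUBIC)
o[:300,400:800]=cv2.resize(im[190:310,235:395],(400,300),interpolation=cv2.INTER_CUBIC)
o[300:,:400]=cv2.resize(im2[130:235,200:340],(400,300),interpolation=cv2.INTER_CUBIC)
o[300:,400:]=cv2.resize(im2[180:330,240:440],(400,300),interpolation=cv2.INTER_CUBIC)
cv2.imwrite("pics/m7.png",o); print(ctrl.get_obs()["tool_pos"])
E
```

```text
[0.53855119 0.40348464 0.17528212]
```

View pics/m7.png

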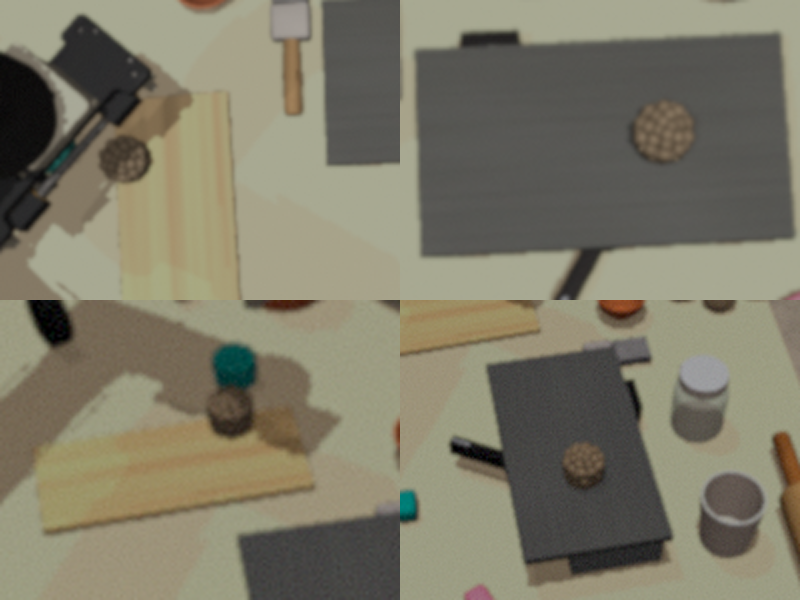

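Rosette B stands flat on the plate. Rosette A is at full px (142,289), below the open gripper. Grasping it.

>>> {"op": "step_arm", "data": {
  "rows": [
    [[0.7,0,-0.3,-5,0,0,0],[0.7,0,0,-5,0,0,0],[0.7,0,0,-4.1,0,0,0],[0.7,0,0,-2,0,0,0],[0.7,0,0,0,0,0,0],[-1,0,0,0,0,0,0],[-1,0,0,0,0,0,0],[-1,0,0,0,0,0,0],[-1,0,0,0,0,0,0],[-1,0,0,4,0,0,0],[-1,0,0,6,0,0,0],[-1,0,0,5,0,0,0]]
  ]
}}

```text
clock: 34.3
tool_pos: [0.5398, 0.396, 0.167]
orientation: [-90.0, -0.0, 51.0]
force: [0.2, 0.5, -1.6]
opening: 0.0454
```

>>> {"op": "step_arm", "data": {
  "rows": [
    [[-1,1.4,-4.8,0,0,0,0],[-1,1.4,-4.8,0,0,0,0],[-1,1.4,-4.8,0,0,0,0],[-1,1.4,-4.8,0,0,0,0],[-1,1.4,-4.8,0,0,0,0],[-1,1.4,-4.8,0,0,0,0],[-1,0,0,-4,0,0,0],[-1,0,0,-3,0,0,0],[-1,0,0,-1,0,0,0],[-1,0,0,-0.7,0,0,0],[-1,0,0,0,0,0,0],[-1,0,0,0,0,0,0]]
  ]
}}

```text
clock: 35.8
tool_pos: [0.6243, 0.1085, 0.0789]
orientation: [-90.0, -0.1, 51.0]
force: [0.1, -0.1, -0.8]
opening: 0.0457
```

>>> {"op": "step_arm", "data": {
  "rows": [
    [[-1,0,0,-0.2,0,0,0],[-1,0,0,-0.1,0,0,0],[-1,0,0,0,0,0,0],[0.5,0,0,0,0,0,0],[0.5,0,0,0,0,0,0],[0.5,0,0,4,0,0,0],[0.5,0,0,5,0,0,0],[0.1,-5,0,0,0,0,0],[0.1,-5,0,0,0,0,0],[0.1,-3.5,-2,0,0,0,0],[0.1,0,0,0,0,0,0]]
  ]
}}

```text
clock: 37.17
tool_pos: [0.4866, 0.0871, 0.1653]
orientation: [-90.0, -0.0, 51.0]
force: [0.7, 1.0, -0.2]
opening: 0.048
```

```bash
python3 - <<'E'
from h import *
snap("top","t8.png"); im=cv2.imread("pics/raw_t8.png")
snap("side","s8.png"); im2=cv2.imread("pics/raw_s8.png")
o=np.zeros((300,800,3),np.uint8)
o[:300,:400]=cv2.resize(im[190:340,235:435],(400,300),interpolation=cv2.INTER_CUBIC)
o[:,400:]=cv2.resize(im2[180:330,220:420],(400,300),interpolation=cv2.INTER_CUBIC)
cv2.imwrite("pics/m8.png",o); print(ctrl.get_obs()["tool_pos"])
E
```

```text
[0.4892286  0.0882424  0.16538718]
```

View pics/m8.png

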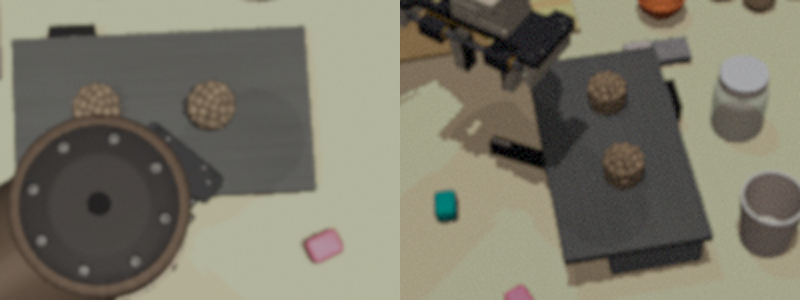

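Both rosettes stand flat on the plate, and the handle is still at the left. Now I'll turn the tool back to yaw 0, straddle the handle and sweep right.

>>> {"op": "step_arm", "data": {
  "rows": [
    [[0.1,0.5,-0.9,0,0,0,-10.2],[0.1,0,0,0,0,0,-10.2],[0.1,0,0,0,0,0,-10.2],[0.1,0,0,0,0,0,-10.2],[0.1,0,0,0,0,0,-10.2],[0.1,0,0,0,0,0,0],[0.1,0,0,0,0,0,0]]
  ]
}}

```text
clock: 38.15
tool_pos: [0.4942, 0.0792, 0.1645]
orientation: [-90.0, 0.0, 0.2]
force: [-0.1, -0.3, 0.3]
opening: 0.0483
```

>>> {"op": "step_arm", "data": {
  "rows": [
    [[0.1,0,0,-5,0,0,0],[0.1,0,0,-4.5,0,0,0],[0.1,0,0,-3,0,0,0],[0.1,0,0,-0.9,0,0,0],[0.1,0,0,0,0,0,0],[0.1,0,-1.5,0,0,0,0],[0.1,0,-1.5,0,0,0,0],[0.1,0,-1.5,0,0,0,0],[0.1,0,-1.5,0,0,0,0],[0.1,0,-1.5,0,0,0,0],[0.1,0,-1.2,0,0,0,0],[0.1,0,0,0,0,0,0]]
  ]
}}

```text
clock: 39.65
tool_pos: [0.4934, -0.0092, 0.0306]
orientation: [-90.0, 0.0, -0.1]
force: [0.4, -0.2, -0.5]
opening: 0.0483
```

>>> {"op": "step_arm", "data": {
  "rows": [
    [[0.1,0,-0.3,0,0,0,0],[0.1,0,-0.2,0,0,0,0],[0.1,0,0,0,0,0,0]]
  ]
}}

```text
clock: 40.02
tool_pos: [0.4937, -0.0129, 0.0308]
orientation: [-90.0, 0.0, 0.0]
force: [0.4, 0.9, -0.3]
opening: 0.048
```

>>> {"op": "step_arm", "data": {
  "rows": [
    [[0.1,0,-0.2,0,0,0,0],[0.1,0,-0.1,0,0,0,0],[0.1,0,0,0,0,0,0]]
  ]
}}

```text
clock: 40.4
tool_pos: [0.4941, -0.014, 0.0307]
orientation: [-89.9, -0.1, 0.0]
force: [-2.9, 13.9, -0.4]
opening: 0.0483
```

13.9 N of resistance means the right stop is reached. I'll back off 7 mm, lift and retreat, then check.

>>> {"op": "step_arm", "data": {
  "rows": [
    [[0.1,0,0.7,0,0,0,0],[0.1,0,0,0,0,0,0],[0.1,0,0,5,0,0,0],[0.1,0,0,6,0,0,0],[0.1,0,0,6,0,0,0],[0.1,-2,-5.5,0,0,0,0],[0.1,-2,-5.5,0,0,0,0],[0.1,-2,-5.5,0,0,0,0],[0.1,-2,-5.5,0,0,0,0],[0.1,0,-5.5,0,0,0,0],[0.1,0,-5.5,0,0,0,0],[0.1,0,0,0,0,0,0]]
  ]
}}

```text
clock: 41.9
tool_pos: [0.4125, -0.3422, 0.2]
orientation: [-90.0, 0.1, -0.3]
force: [-0.8, 1.4, -1.0]
opening: 0.0483
```

```bash
python3 - <<'E'
from h import *
snap("top","t9.png"); im=cv2.imread("pics/raw_t9.png")
snap("side","s9.png"); im2=cv2.imread("pics/raw_s9.png")
o=np.zeros((600,800,3),np.uint8)
o[:300,:400]=cv2.resize(im,(400,300),interpolation=cv2.INTER_AREA)
o[:300,400:]=cv2.resize(im[190:340,235:435],(400,300),interpolation=cv2.INTER_CUBIC)
o[300:,:400]=cv2.resize(im2,(400,300),interpolation=cv2.INTER_AREA)
o[300:,400:]=cv2.resize(im2[180:330,220:420],(400,300),interpolation=cv2.INTER_CUBIC)
cv2.imwrite("pics/m9.png",o); print(ctrl.get_obs()["tool_pos"])
a=cv2.imread("pics/raw_t0.png"); b=cv2.absdiff(a,im).max(2)
for n,(x,y) in dict(cup=(371,170),jar=(285,160),post=(492,195),rib=(449,238),brush=(225,228),bowl=(181,197)).items(): print(n,b[y-18:y+18,x-14:x+14].mean().round(1))
for P in w2px("top",[[.561+.095*np.cos(np.radians(214.6)),.043+.095*np.sin(np.radians(214.6)),.05]]): print("tip expected top px",P)
E
```

```text
[ 0.41278167 -0.33954855  0.2001777 ]
cup 7.8
jar 9.2
post 8.6
rib 9.8
brush 9.1
bowl 8.4
tip expected top px [343.65831248 318.02330724]
```

View pics/m9.png

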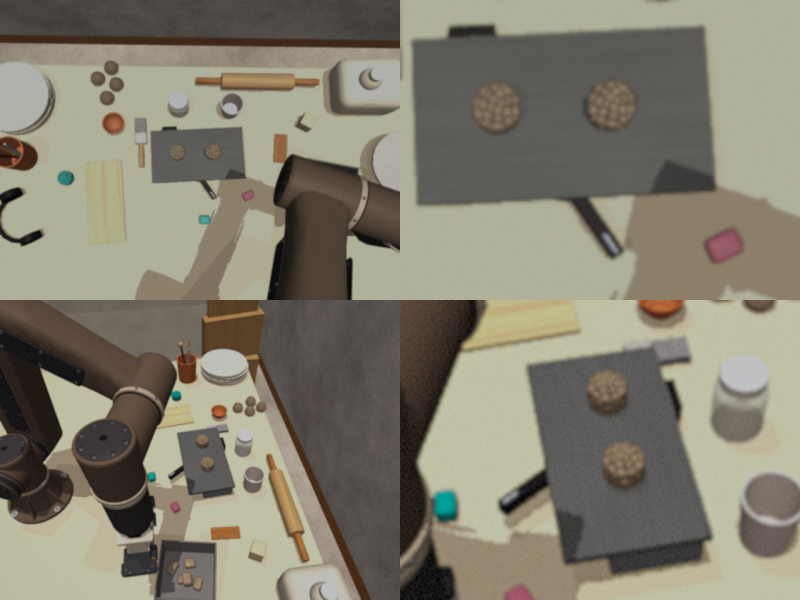

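Everything is in place. The handle tip is at about (343,316), against (344,318) expected for the right stop. Both rosettes are on the plate, the chips are in the bin and the bystanders are unchanged. Handing in.

```bash
python3 -c "
from plant import ctrl
print(ctrl.close_job(), ctrl.get_obs()['clock'])"
```

```text
the job is handed in; nothing more can be done
the job is handed in; nothing more can be done
```

I did all four steps in order and handed the job in at about 42 s of the 208 s allowed.

- **Heat off:** I swept the knob left until it resisted with 7 N, and the picture put the handle at its left stop.
- **Offcuts:** five were there, and a clear top view showed all five in the bin and the plate empty before I loaded anything. While releasing the second one, a finger pressed the bin wall with 16 N (the limit is 40 N), because my first reading of the bin centre was about 1 cm off. I corrected it for the rest.
- **Rosettes:** two were there. One was knocked a few centimetres to the board's edge during the run, so I measured its position again. Both now stand upright on the plate, apart from each other.
- **Full heat:** I swept the knob right until it resisted with 14 N. The handle tip was at about pixel (343, 316), against (344, 318) expected at the stop.

The last pictures showed the offcuts in the bin and the arm clear of everything. The image regions around all six bystanders matched the first picture. None of the last checks failed or disagreed.

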